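Pack out a tube rack in a mixer clamp and hold it tight

TASK

The sliding jaw of the bench mixer is too short of travel to clamp the orange tube rack. Stand spacer blocks upright side by side in the gap between rack and jaw, one after the other, until the jaw can close on them before it reaches its end stop; then push the jaw by its black handle until the stack is squeezed against the rack and the yellow spring pad is pressed in about half way, and finish while still holding it there. Leave spare spacers off the mixer, and do not disturb the clear bottle and the amber jar.

Things in the scene. Friction and masses are not known exactly. Their poses are not given: they have to be found in the camera images.
- spacer1: One of four equal loose spacers, 80 g: grey block 24 mm thick (y), 60 wide (x), 40 high, its bottom 6 mm 2 mm narrower all round; upright red tab on its middle, 28 wide (x), 8 thick (y), from 40 to 76 mm above the underside. Origin: centre of the underside, z up. Starts upright on the green mat. Pinch the tab across its 28 mm (along x), fingertips above the grey block, to clear the neighbours
- spacer2: One of four equal loose spacers, 80 g: grey block 24 mm thick (y), 60 wide (x), 40 high, its bottom 6 mm 2 mm narrower all round; upright red tab on its middle, 28 wide (x), 8 thick (y), from 40 to 76 mm above the underside. Origin: centre of the underside, z up. Starts upright on the green mat. Pinch the tab across its 28 mm (along x), fingertips above the grey block, to clear the neighbours
- spacer3: One of four equal loose spacers, 80 g: grey block 24 mm thick (y), 60 wide (x), 40 high, its bottom 6 mm 2 mm narrower all round; upright red tab on its middle, 28 wide (x), 8 thick (y), from 40 to 76 mm above the underside. Origin: centre of the underside, z up. Starts upright on the green mat. Pinch the tab across its 28 mm (along x), fingertips above the grey block, to clear the neighbours
- spacer4: One of four equal loose spacers, 80 g: grey block 24 mm thick (y), 60 wide (x), 40 high, its bottom 6 mm 2 mm narrower all round; upright red tab on its middle, 28 wide (x), 8 thick (y), from 40 to 76 mm above the underside. Origin: centre of the underside, z up. Starts upright on the green mat. Pinch the tab across its 28 mm (along x), fingertips above the grey block, to clear the neighbours
- slot (a point): Middle of the carrier floor on the white bench mixer (290 x 200 mm, fixed), 66 mm above the table. z up, y along the gap: rack towards -y, jaw towards +y. The floor lies between two steel side lips (8 mm high, 76 mm apart along x); a spacer stands in it with its thickness along this y, either way round
- rack: Orange tube rack (72 mm along x, 46 mm along y, 40 mm high, capped tubes up to 74 mm above the carrier floor) locked to the mixer at a place that differs every time; it does not move. Origin: foot of its clamping face (which looks to +y of the carrier, towards the jaw), on the carrier floor. Same axes as slot
- pad_face (a point): Foot of the front face of the yellow spring pad on the jaw, at the carrier floor, across from the rack's face; same axes as slot. It moves with jaw and pad. The open gap is its distance from rack along y: 56 to 98 mm with the jaw open
- jaw (a joint): Travel of the blue jaw towards the rack (carrier -y), m: 0 open, 0.034 at its end stop. A return spring (3.2 N open to 4.6 N at the stop) opens it again when let go
- jaw_block: The blue jaw block, 66 mm along x, 48 mm along y, 40 mm high above the carrier floor, with an upright black handle plate on it (40 mm along x, 10 mm along y, from 40 to 81 mm above the carrier floor). Origin: on the carrier floor below the pad's rest face; block from 17 to 65 mm towards +y of it, handle centred 45 mm towards +y. Same axes as slot
- jaw_grip (a point): Point on the middle of the black handle plate, 68 mm above the carrier floor; the plate can be pinched across its 10 mm thickness (along carrier y) from above
- pad (a joint): How far the yellow spring pad is pressed back into the jaw, m: 0 free, 0.010 fully pressed in. It yields from 2 N (start) to 12 N (fully in), 1 N per mm; half way is 7 N, so about 11 N on the handle with the return spring
- pad_plate: The yellow pad plate, 66 mm along x, 6 mm thick, from 3 to 39 mm above the carrier floor; origin and axes as pad_face
- mat: Fixed green bench mat, 220 x 240 mm, 3 mm thick, on which the spacers start. Origin: centre of its underside
- reagent: Clear bottle, 56 mm wide, 110 mm high: bystander, leave alone
- amber: Amber jar, 48 mm wide, 90 mm high: bystander, leave alone

How it is judged:
By the outcome, as a careful person would: the job done as asked, in the order asked, and still so for the second after the job is handed in, while the arm keeps its last pose, push and grip.
It also fails if it takes over 72 s, if anything falls off the work surface, if the arm or the gripper's body presses on something with over 40 N, if the wrist force passes 120 N, or if a joint passes its speed limit or range.

ROBOT

A 6-joint arm with a two-finger parallel gripper is mounted at the origin on the work surface. World frame = base frame: x ahead of the robot, y to its left, z up, the work surface at z = 0. Lengths are in m, angles in rad, forces in N, time in s.
With the tool pointing down it reaches from about 0.4 to 0.825 m from the base axis. Payload 7 kg.
Tool frame: the origin (TCP) lies at the very end of the fingers, on their centre line; the grasp point (between the pads) lies 19 mm behind it; z points along the fingers, y is the direction in which the jaws open and shut (so a half turn about z gives the same grasp; the last joint's range is limited). The gripper opens to 88 mm and grips with 3 to 60 N. Pads are 19 mm wide; open, the fingers measure 130 mm over their backs; the gripper's body (78 mm by 193 mm) begins 47 mm behind the grasp point.
Start: joints at [0.288, 0.359, 0.012, 0, -1.224, -0.288], TCP at [0.675, -0, 0.227] pointing down, gripper open.
Joint ranges: [-3.07, 3.07], [-1.43, 2.12], [-1.02, 1.25], [-3.03, 1.67], [-3.05, -0], [-3.03, 3.03]. Speed limits (rad/s): [2.39, 2.39, 3.01, 3.14, 3.14, 3.14].

INTERFACE

Orientations are given as a rotation vector (axis times angle).
In Python, from plant import ctrl gives the robot as it stands. The module is installed in compiled form; this text tells all that it offers.
- The arm moves only by the tool drive_tool, never from a script. Its argument "series" is a list of rows, each an object of numbers: "grip": the gripper command: -1 is fully open, 1 is shut, values between are in proportion; "dx", "dy", "dz": the shift along the tool's x, y, z in mm; "twist": the turn about the tool's z in rad. In form: [{"grip": .., "dx": .., "dy": .., "dz": .., "twist": ..}, ...]. A call has 1 to 20 rows; each row shifts and turns the commanded pose from where the row before left it, along the tool's axes as they then stand; what a row does not reach is not made up. A row lasts 1/8 s, in which the tool goes at most 62.5 mm and 10.7 degrees, less where a joint would pass 70% of its speed; a pose out of reach is approached as far as the arm can. A call with a gripper value outside its range is refused whole. The fingers move at their own pace and stop on an object; "squeeze" is the grip in N (left out, the last holds). Time passes only in rows, so rows that do not move let the fingers close. It gives the time, the measured TCP pose, the force and the opening at its end, in the units of the state.
- ctrl.get_state(): the state, without advancing time (a new reading comes with each control period).
- ctrl.get_image(name): name is "scene" or "side" or "wrist"; returns the picture (480x640x3 uint8, red, green, blue); there is no depth.
- ctrl.camera_info(name): a dict with "camera_matrix" (3x3 intrinsics, pixels), "R" (3x3) and "t" (3): a world point X has camera coordinates R X + t. Camera axes: x right, y down, z forward; pixel columns grow to the right and rows downward; lengths in m; the calibration is good to about 2 mm. A picture is of the moment at which its call begins: read the wrist's pose just before it. camera_info takes no time and is no camera call; for the wrist camera it gives the pose at the moment of the call.
- ctrl.job_done(): hands the job in, once; it reports no verdict.
The state is a dict: "time": time; "joint_positions": joint angles; "dq": joint speeds; "tau": joint torques, N m; "ee_pos": TCP position; "orientation": TCP orientation; "ft_force": force on the tool from outside, world axes, zero at the start; "moment": the same for the moment, N m; "width": finger opening in m.
Only numpy, scipy, OpenCV 4.12 (cv2) and the standard library are available. Lean on these libraries where they do the work, as an engineer would, in place of code of your own. Each camera call takes 0.05 s, during which the arm holds its last target. There are 200 camera calls.

## Working session

There is one attempt and no reset: what is moved stays moved. The work goes in short steps, Python scripts to look and compute and a tool call to move; the robot and the scene stay as the last step left them, time stands still between calls to the robot, and variables do not carry over. Pictures are saved under pics/ and viewed, about 8 in all and at most 12, crops included, and the job is handed in when it is done.

Besides the shell and the picture viewer there is one more tool, called after "Request:" as a command line: name --argument value ..., lists and objects as JSON in quotes. drive_tool: Moves the arm, as the interface text tells. Its arguments: {"type":"object","properties":{"series":{"type":"array"},"squeeze":{"type":"number"}},"required":["series"]}

```bash
mkdir -p pics; python3 - <<'E'
from plant import ctrl
import cv2,numpy as np
np.set_printoptions(precision=4,suppress=True)
for n in ("scene","side","wrist"):
    i=ctrl.camera_info(n); im=ctrl.get_image(n); cv2.imwrite(f"pics/{n}0.png",im[:,:,::-1])
    R=np.array(i["R"]);print(n,i["camera_matrix"],"pos",-R.T@i["t"],"R",R.tolist())
print(ctrl.get_state())
E
```

```text
scene [[438.985    0.     318.1681]
 [  0.     438.985  241.2205]
 [  0.       0.       1.    ]] pos [0.9494 0.6007 0.6526] R [[-0.8560581300714462, 0.516867154381435, 0.003580874225222149], [0.3112378256010365, 0.5209921497617771, -0.7947944361919886], [-0.41266874591337516, -0.679275735330094, -0.6068681747612428]]
side [[449.7883   0.     317.9156]
 [  0.     449.7883 238.7789]
 [  0.       0.       1.    ]] pos [ 0.3448 -0.5434  0.5609] R [[0.9111335535091261, -0.41209823348043484, -0.0032701119457707005], [-0.26319483716363323, -0.575771176712064, -0.7740904532146189], [0.317118472120817, 0.7061604619559992, -0.6330665657020978]]
wrist [[334.7317   0.     320.6268]
 [  0.     334.7317 239.2242]
 [  0.       0.       1.    ]] pos [ 0.6747 -0.0697  0.3846] R [[-0.9999997841406995, 0.0006039535891971212, 0.00025876363107105817], [0.0006501030833507349, 0.9665915338098652, 0.2563208616813571], [-9.531283065262829e-05, 0.25632097457514963, -0.9665917177941833]]
{'time': 0.15, 'joint_positions': array([ 0.2881,  0.3593,  0.0113, -0.0003, -1.2241, -0.2881]), 'dq': array([ 0.0003, -0.002 ,  0.0031,  0.0017,  0.0006,  0.0007]), 'tau': array([  0.0001, -58.3275,  29.329 ,   7.0012,   0.0088,  -0.0001]), 'ee_pos': array([ 0.6746, -0.    ,  0.2258]), 'orientation': array([ 2.2206, -2.2208, -0.0013]), 'ft_force': array([-0.2035,  0.5146,  1.0244]), 'moment': array([-0.0068, -0.0398,  0.0474]), 'width': 0.0878938755562966}
```

View pics/scene0.png

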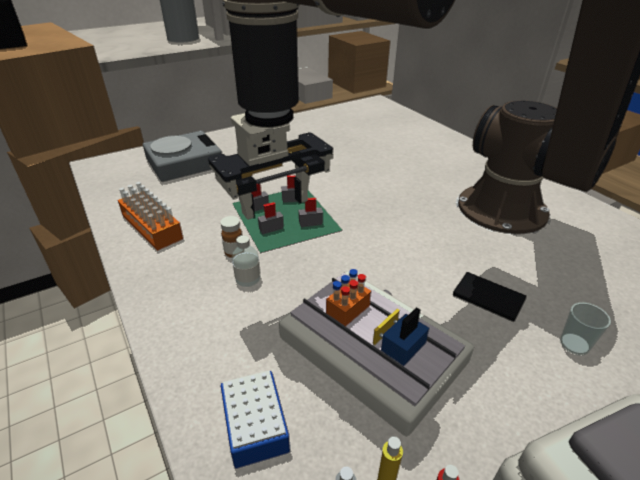

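View pics/side0.png

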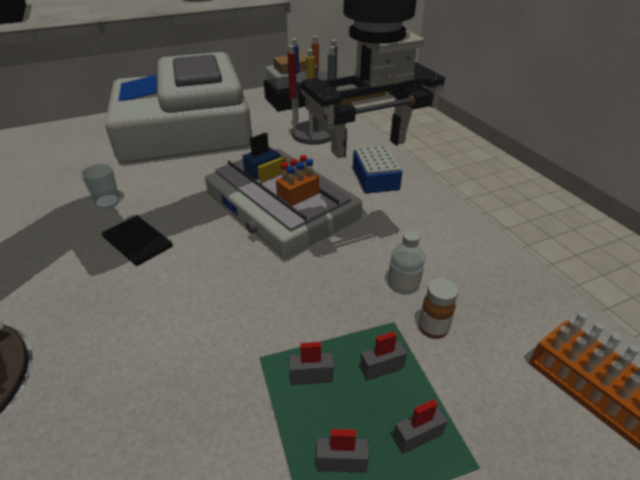

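View pics/wrist0.png

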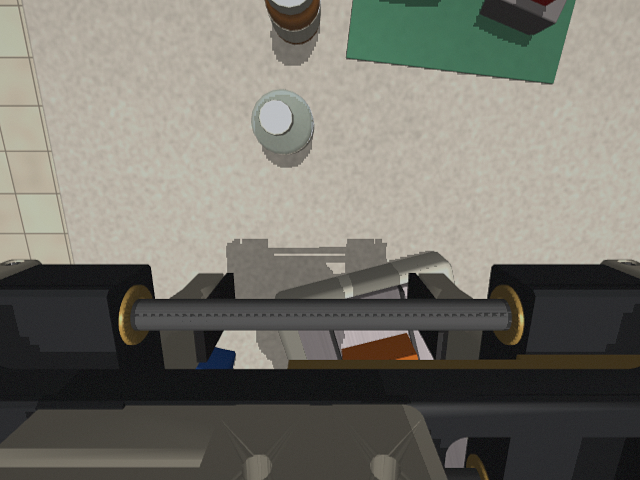

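```bash
cat > h.py <<'E'
from plant import ctrl
import cv2,numpy as np
np.set_printoptions(precision=4,suppress=True)
def shot(n,f=None):
    i=ctrl.camera_info(n); im=ctrl.get_image(n)
    if f: cv2.imwrite(f"pics/{f}.png",im[:,:,::-1])
    return im,i
def ray(i,u,v,z):
    R=np.array(i["R"]);c=-R.T@np.array(i["t"]);d=R.T@np.linalg.solve(i["camera_matrix"],[u,v,1])
    return c+d*(z-c[2])/d[2]
def proj(i,X):
    p=np.array(i["camera_matrix"])@(np.array(i["R"])@np.array(X)+i["t"]);return p[:2]/p[2]
def blobs(im,h0,h1,s0,v0,amin=20):
    h=cv2.cvtColor(im,cv2.COLOR_RGB2HSV_FULL).astype(int)
    m=((h[...,0]-h0)%256<=(h1-h0)%256)&(h[...,1]>s0)&(h[...,2]>v0)
    n,l,st,c=cv2.connectedComponentsWithStats(m.astype(np.uint8))
    return [(c[k],st[k],(l==k).astype(np.uint8)) for k in range(1,n) if st[k][4]>amin]
E
python3 - <<'E'
from h import *
i=ctrl.camera_info("side");im=cv2.imread("pics/side0.png")[:,:,::-1].copy()
for c,s,m in blobs(im,245,8,150,80):
    print("red",c,s, ray(i,*c,.003+.058), "L/R mid",ray(i,s[0],c[1],.061),ray(i,s[0]+s[2]-1,c[1],.061))
for c,s,m in blobs(im,28,45,100,80,60): print("yel",c,s,ray(i,*c,.087))
for c,s,m in blobs(im,8,24,130,80,60): print("or",c,s,ray(i,*c,.086))
i=ctrl.camera_info("scene");im=cv2.imread("pics/scene0.png")[:,:,::-1].copy()
print("handle scene",ray(i,409,322,.132), "yel",ray(i,386,325,.087),"orange",ray(i,349,303,.086))
i=ctrl.camera_info("side"); print("handle side",ray(i,260,145,.132))
E
```

```text
red [293.381  160.5714] [291 159   6   4  21] [0.659 0.288 0.061] L/R mid [0.6541 0.2902 0.061 ] [0.6643 0.2856 0.061 ]
red [284.08 164.28] [281 162   7   5  25] [0.6342 0.2814 0.061 ] L/R mid [0.628  0.2842 0.061 ] [0.6401 0.2787 0.061 ]
red [386.1553 336.165 ] [377 332  20  10 103] [ 0.5933 -0.2196  0.061 ] L/R mid [ 0.5818 -0.2143  0.061 ] [ 0.6058 -0.2252  0.061 ]
red [310.2688 344.7849] [301 342  20   6  93] [ 0.4917 -0.1894  0.061 ] L/R mid [ 0.4802 -0.1841  0.061 ] [ 0.5037 -0.1949  0.061 ]
red [425.5263 406.1908] [415 400  22  14 152] [ 0.5818 -0.3301  0.061 ] L/R mid [ 0.5703 -0.3249  0.061 ] [ 0.5933 -0.3354  0.061 ]
red [343.1522 432.4293] [331 429  25   8 184] [ 0.4766 -0.3183  0.061 ] L/R mid [ 0.4639 -0.3125  0.061 ] [ 0.489  -0.3239  0.061 ]
yel [270.5672 162.2239] [259 157  25  11  67] [0.5964 0.2583 0.087 ]
or [296.9198 181.3779] [277 173  41  17 262] [0.6188 0.1669 0.086 ]
or [594.9858 367.6217] [ 539  320  101   97 2115] [ 0.7898 -0.3841  0.086 ]
or [589.0671 397.8428] [534 355 106  88 999] [ 0.7489 -0.4106  0.086 ]
handle scene [0.581 0.271 0.132] yel [0.5871 0.2276 0.087 ] orange [0.6111 0.1514 0.086 ]
handle side [0.5766 0.2568 0.132 ]
```

Request:
drive_tool --series '[{"grip": -1,"dx": -50,"dy": 12,"dz": -10},{"grip": -1,"dx": -50,"dy": 12,"dz": -10},{"grip": -1,"dx": -50,"dy": 12,"dz": -10},{"grip": -1,"dx": -50,"dy": 12,"dz": -10},{"grip": -1,"dx": -50,"dy": 12,"dz": -10},{"grip": -1,"dx": -50,"dy": 12,"dz": -10},{"grip": -1},{"grip": -1}]'

```text
$.series[0]: bad value
```

```bash
python3 - <<'E'
from h import *
import pickle
im,i=shot("wrist","wm"); pickle.dump(i,open("wm.pkl","wb")); print(i["R"],ctrl.get_state()["orientation"])
cv2.imwrite("pics/wm2.png",cv2.resize(im[:320,:,::-1],None,fx=1.25,fy=1.25))
E
```

```text
[[-1.      0.0006  0.    ]
 [ 0.0006  0.9666  0.2563]
 [ 0.0001  0.2563 -0.9666]] [ 2.2208 -2.2209 -0.001 ]
```

View pics/wm.png

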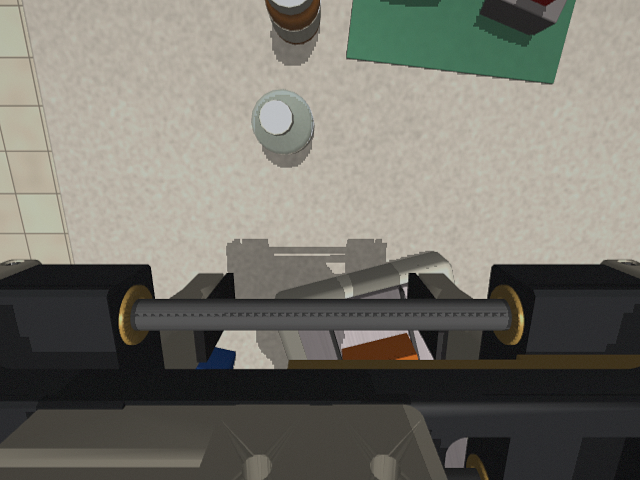

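Request:
drive_tool --series '[{"grip": -1,"dx": 52,"dy": 8},{"grip": -1,"dx": 52,"dy": 8},{"grip": -1,"dx": 52,"dy": 8},{"grip": -1,"dx": 52,"dy": 8},{"grip": -1,"dx": 52,"dy": 8},{"grip": -1,"dx": 52,"dy": 8},{"grip": -1,"dx": 52,"dy": 8},{"grip": -1,"dx": 52},{"grip": -1,"dx": 54},{"grip": -1},{"grip": -1}]'

```text
$.series[0]: bad value
```

```bash
python3 - <<'E'
from h import *
import pickle
im,i=shot("wrist","wt"); pickle.dump(i,open("wt.pkl","wb"));print(ctrl.get_state())
E
```

```text
{'time': 0.25, 'joint_positions': array([ 0.2881,  0.359 ,  0.0115, -0.0001, -1.2241, -0.2881]), 'dq': array([ 0.0015, -0.0028,  0.0022,  0.0009, -0.0021,  0.0001]), 'tau': array([ -0.0008, -58.208 ,  29.2844,   6.9899,   0.0085,  -0.0001]), 'ee_pos': array([ 0.6748, -0.0001,  0.2261]), 'orientation': array([ 2.2209, -2.2211, -0.0008]), 'ft_force': array([ 0.3439,  0.1453, -0.3966]), 'moment': array([ 0.0041, -0.0327, -0.013 ]), 'width': 0.08796113081826576}
```

View pics/wt.png

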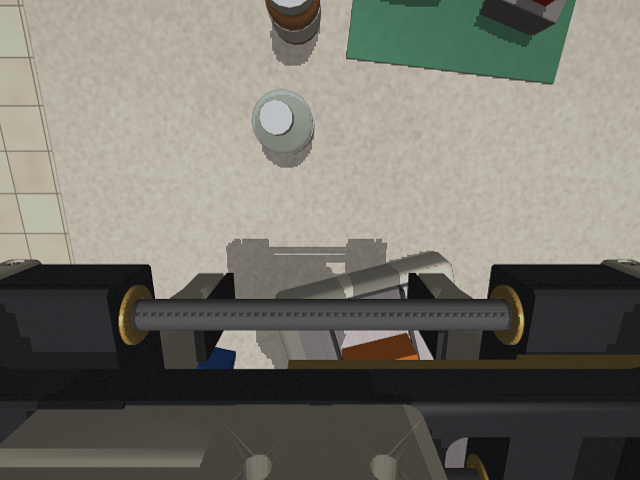

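The moves were refused because each row needs all five keys, so both pictures only repeat the first wrist view. Resending one step at a time.

Request:
drive_tool --series '[{"grip": -1,"dx": -50,"dy": 12,"dz": -10,"twist": 0},{"grip": -1,"dx": -50,"dy": 12,"dz": -10,"twist": 0},{"grip": -1,"dx": -50,"dy": 12,"dz": -10,"twist": 0},{"grip": -1,"dx": -50,"dy": 12,"dz": -10,"twist": 0},{"grip": -1,"dx": -50,"dy": 12,"dz": -10,"twist": 0},{"grip": -1,"dx": -50,"dy": 12,"dz": -10,"twist": 0},{"grip": -1,"dx": 0,"dy": 0,"dz": 0,"twist": 0},{"grip": -1,"dx": 0,"dy": 0,"dz": 0,"twist": 0}]'

```text
time: 1.25
ee_pos: [0.6027, 0.3001, 0.2862]
orientation: [2.222, -2.22, -0.0]
ft_force: [0.5, -0.1, -0.3]
width: 0.0876
```

```bash
python3 - <<'E'
from h import *
import pickle
im,i=shot("wrist","wm1"); pickle.dump(i,open("wm.pkl","wb"))
E
```

```text
(no output)
```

View pics/wm1.png

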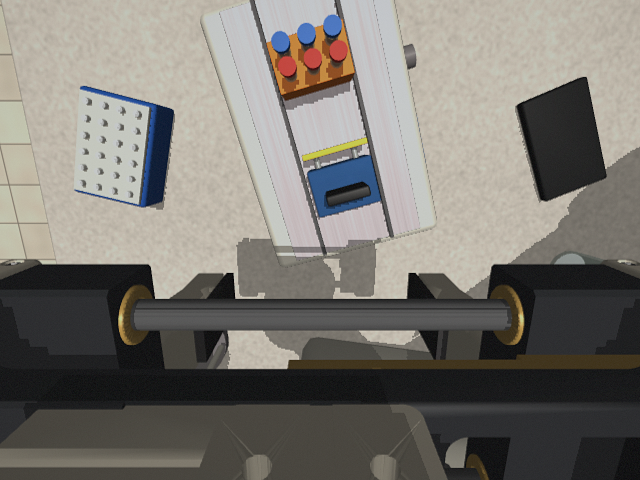

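Request:
drive_tool --series '[{"grip": -1,"dx": 52,"dy": 8,"dz": 0,"twist": 0},{"grip": -1,"dx": 52,"dy": 8,"dz": 0,"twist": 0},{"grip": -1,"dx": 52,"dy": 8,"dz": 0,"twist": 0},{"grip": -1,"dx": 52,"dy": 8,"dz": 0,"twist": 0},{"grip": -1,"dx": 52,"dy": 8,"dz": 0,"twist": 0},{"grip": -1,"dx": 52,"dy": 8,"dz": 0,"twist": 0},{"grip": -1,"dx": 52,"dy": 8,"dz": 0,"twist": 0},{"grip": -1,"dx": 52,"dy": 0,"dz": 0,"twist": 0},{"grip": -1,"dx": 54,"dy": 0,"dz": 0,"twist": 0},{"grip": -1,"dx": 0,"dy": 0,"dz": 0,"twist": 0},{"grip": -1,"dx": 0,"dy": 0,"dz": 0,"twist": 0}]'

```text
time: 2.68
ee_pos: [0.5463, -0.1711, 0.2864]
orientation: [2.218, -2.224, -0.001]
ft_force: [1.2, 0.5, 0.3]
width: 0.0876
```

```bash
python3 - <<'E'
from h import *
import pickle
im,i=shot("wrist","wt1"); pickle.dump(i,open("wt.pkl","wb"));print(ctrl.get_state()["ee_pos"])
for c,s,m in blobs(im,240,12,130,60,60): print(c,s,ray(i,*c,.079))
E
```

```text
[ 0.5466 -0.1703  0.2865]
[293.423  51.692] [279  44  29  18 435] [ 0.5729 -0.3349  0.079 ]
[392.7158  64.0884] [378  51  32  27 475] [ 0.4745 -0.3235  0.079 ]
[285.0822 159.4155] [272 155  28  10 219] [ 0.5843 -0.2317  0.079 ]
[374.3153 186.3378] [361 178  28  17 222] [ 0.4882 -0.2029  0.079 ]
```

View pics/wt1.png

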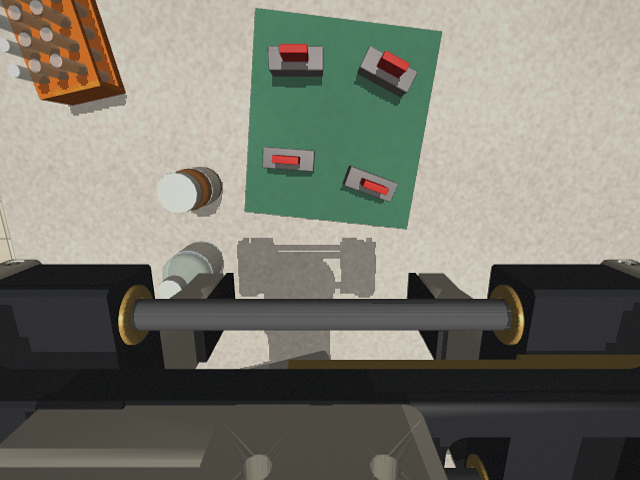

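wm1 shows the rack (around 310,60), yellow pad (335,150) and blue jaw with handle (348,193). wt1 shows four spacers at (293,52), (393,64), (285,160) and (374,186).

```bash
cat > m.py <<'E'
from h import *
import pickle
def rect(i,m,z):
    """contour of mask cast onto plane z -> min-area rect in mm"""
    c=max(cv2.findContours(m,cv2.RETR_EXTERNAL,cv2.CHAIN_APPROX_NONE)[0],key=len)[:,0]
    P=np.array([ray(i,u,v,z)[:2] for u,v in c])*1000
    (cx,cy),(w,h),a=cv2.minAreaRect(P.astype(np.float32))
    if w<h: w,h,a=h,w,a-90
    a=(a+90)%180-90
    return np.array([cx,cy,w,h,a])
E
python3 - <<'E'
from m import *
i=pickle.load(open("wt.pkl","rb"));im=cv2.imread("pics/wt1.png")[:,:,::-1].copy()
for c,s,m in blobs(im,240,12,120,60,60):
    v=im[...,0][m>0]; print(c,"V hist",np.histogram(v,8,(60,255))[0])
    t=max(cv2.split(np.zeros((1,1,1),np.uint8)),key=len)
    hi=((im[...,0]>200)&(m>0)).astype(np.uint8)
    if hi.sum()>30: print(" top",hi.sum(),rect(i,hi,.079))
i=pickle.load(open("wm.pkl","rb"));im=cv2.imread("pics/wm1.png")[:,:,::-1].copy()
for c,s,m in blobs(im,28,50,100,60,60): print("yel",c,s[4],rect(i,m,.105))
for c,s,m in blobs(im,8,27,120,60,60):
    if 250<c[0]<400: print("or",c,s[4],rect(i,m,.106),im[...,0][m>0].mean())
for c,s,m in blobs(im,145,165,120,60,300):
    if 300<c[0]<400: print("blue",c,s[4],rect(i,m,.106))
m=np.zeros((480,640),np.uint8);sub=im[170:215,320:380].max(2)
m[170:215,320:380]=sub<70
n,l,st,c=cv2.connectedComponentsWithStats(m)
for k in range(1,n):
    if st[k][4]>60: print("handle",c[k],st[k],rect(i,(l==k).astype(np.uint8),.147))
for p in [(296,99),(354,83),(303,158),(367,142)]: print(p,im[p[1]-6:p[1]+7,p[0]].tolist())
print(im[180:210:3,348].tolist())
E
```

```text
[293.423  51.692] V hist [181   2   0   2  54 189   7   0]
 top 182 [ 573.7151 -338.1859   26.4839    5.2981   -0.1878]
[392.6729  64.0146] V hist [230   2  12  15  17 187  17   0]
 top 175 [ 471.7739 -326.9764   26.2455    6.0033  -26.1962]
[285.05   159.4318] V hist [  1   8  12  15  12 127  45   0]
 top 147 [ 584.886  -231.8794   26.8529    6.0374   -4.828 ]
[373.9696 186.2783] V hist [ 23   6  18  11  16 113  43   0]
 top 138 [ 486.8556 -202.1851   26.3559    6.0188  -19.8015]
yel [334.5739 148.9089] 406 [589.5057 228.9     66.0408   5.7493  15.6782]
yel [129.5464 316.3997] 593 [813.1281 408.6944  75.3204  32.1492  75.8708]
yel [516.5034 304.3741] 147 [387.5518 394.0902  36.0724  11.7191 -69.0574]
yel [517.2069 332.9103] 145 [381.1221 428.8609  32.5856  14.1448  85.4961]
yel [484.0061 362.5242] 2476 [435.9228 467.5916 407.9263  17.3169   0.043 ]
or [311.9675  66.4928] 2768 [611.529  150.7716  72.0135  51.1404  15.5136] 155.67341040462426
blue [332.1151  25.0559] 304 [592.799  121.7082  15.8613  14.3934 -89.8381]
blue [343.0709 183.1016] 2382 [579.5911 264.9033  65.0494  47.4647  
[... 412 characters left out ...]
, 58], [62, 61, 61], [73, 71, 71], [63, 60, 60], [84, 80, 81], [108, 101, 102], [125, 118, 118], [153, 147, 149]]
(303, 158) [[199, 194, 196], [199, 193, 197], [194, 185, 182], [187, 173, 99], [200, 203, 72], [198, 200, 68], [197, 198, 66], [196, 196, 69], [181, 172, 73], [132, 120, 105], [132, 126, 130], [135, 129, 130], [135, 129, 129]]
(367, 142) [[70, 69, 70], [63, 61, 58], [77, 73, 50], [78, 75, 32], [81, 80, 30], [122, 107, 36], [154, 134, 67], [153, 147, 145], [210, 206, 210], [209, 206, 207], [191, 188, 189], [132, 125, 126], [155, 149, 150]]
[[51, 88, 137], [50, 88, 138], [15, 16, 12], [14, 17, 18], [72, 72, 70], [68, 68, 66], [53, 53, 50], [28, 36, 50], [38, 63, 97], [49, 86, 133]]
```

Request:
drive_tool --series '[{"grip": -1,"dx": 31,"dy": -19,"dz": 0,"twist": 0},{"grip": -1,"dx": 31,"dy": -19,"dz": 0,"twist": 0},{"grip": -1,"dx": 0,"dy": 0,"dz": 40,"twist": 0.084},{"grip": -1,"dx": 0,"dy": 0,"dz": 55,"twist": 0},{"grip": -1,"dx": 0,"dy": 0,"dz": 55,"twist": 0},{"grip": -1,"dx": 0,"dy": 0,"dz": 50,"twist": 0},{"grip": -1,"dx": 0,"dy": 0,"dz": 28,"twist": 0},{"grip": -1,"dx": 0,"dy": 0,"dz": 12,"twist": 0},{"grip": -1,"dx": 0,"dy": 0,"dz": 0,"twist": 0},{"grip": 1,"dx": 0,"dy": 0,"dz": 0,"twist": 0},{"grip": 1,"dx": 0,"dy": 0,"dz": 0,"twist": 0},{"grip": 1,"dx": 0,"dy": 0,"dz": 0,"twist": 0},{"grip": 1,"dx": 0,"dy": 0,"dz": 0,"twist": 0},{"grip": 1,"dx": 0,"dy": 0,"dz": 0,"twist": 0}]' --squeeze 20

```text
time: 4.47
ee_pos: [0.585, -0.2321, 0.0467]
orientation: [-2.126, 2.313, -0.0]
ft_force: [-0.3, 0.2, 0.1]
width: 0.0432
```

```bash
python3 - <<'E'
from m import *
i=pickle.load(open("wm.pkl","rb"));im=cv2.imread("pics/wm1.png")[:,:,::-1].copy()
th=np.radians(15.6);ex=np.array([np.cos(th),np.sin(th)]);ey=np.array([-ex[1],ex[0]])
for c,s,m in blobs(im,8,27,120,60,60):
    if 250<c[0]<400:
        hi=((im[...,0]>110)&(m>0)).astype(np.uint8)
        n,l,st,_=cv2.connectedComponentsWithStats(hi)
        k=1+np.argmax(st[1:,4]); mm=(l==k).astype(np.uint8)
        r=rect(i,mm,.106);print("rack top",r,"front edge",r[:2]+ey*r[3]/2)
        v,u=np.nonzero(mm);P=np.array([ray(i,a,b,.106)[:2] for a,b in zip(u,v)])*1000
        print("y ext",(P@ey).min(),(P@ey).max(),"x ext",(P@ex).min(),(P@ex).max())
        v,u=np.nonzero(m);P=np.array([ray(i,a,b,.066)[:2] for a,b in zip(u,v)])*1000
        print("foot y max on z=.066",(P@ey).max(),np.percentile(P@ey,99))
for c,s,m in blobs(im,28,50,100,60,60)[:1]:
    v,u=np.nonzero(m);P=np.array([ray(i,a,b,.105)[:2] for a,b in zip(u,v)])*1000
    print("pad y",np.percentile(P@ey,[1,50,99]),"x",(P@ex).min(),(P@ex).max())
E
```

```text
rack top [612.2353 148.1029  71.783   45.6305  15.5579] front edge [606.0998 170.0777]
y ext -44.81554123549331 0.8405356869874466 x ext 593.6147605704805 665.3898448990515
foot y max on z=.066 0.06868143224701426 -0.34465049195819336
pad y [59.1593 61.9216 64.7471] x 596.3257489406064 662.3662955359129
```

Request:
drive_tool --series '[{"grip": 1,"dx": 0,"dy": 0,"dz": 0,"twist": 0},{"grip": 1,"dx": 0,"dy": 0,"dz": 0,"twist": 0},{"grip": 1,"dx": 0,"dy": 0,"dz": 0,"twist": 0},{"grip": 1,"dx": 0,"dy": 0,"dz": 0,"twist": 0},{"grip": 1,"dx": 0,"dy": 0,"dz": -20,"twist": 0},{"grip": 1,"dx": 0,"dy": 0,"dz": -50,"twist": 0},{"grip": 1,"dx": 0,"dy": 0,"dz": -55,"twist": 0},{"grip": 1,"dx": 0,"dy": 0,"dz": -48,"twist": 0},{"grip": 1,"dx": 0,"dy": 0,"dz": 0,"twist": 0}]'

```text
time: 5.6
ee_pos: [0.5872, -0.2325, 0.2245]
orientation: [-2.123, 2.309, -0.01]
ft_force: [0.4, 1.2, -1.6]
width: 0.0275
```

```bash
cat > d.py <<'E'
import sys
from h import *
from scipy.spatial.transform import Rotation as Ro
def delta(x,y,yaw):
    s=ctrl.get_state();R=Ro.from_rotvec(s["orientation"]).as_matrix();p=s["ee_pos"]
    t=R.T@(np.array([x/1000,y/1000,p[2]])-p)*1000
    a=np.degrees(np.arctan2(R[1,1],R[0,1])); dy=(yaw-a+90)%180-90
    print("pos",p,"tilt z",R[:,2],"tool y yaw",a,"-> dx dy",t[:2],"twist",-np.radians(dy),"w",s["width"],"t",s["time"],"F",s["ft_force"])
delta(*map(float,sys.argv[1:4]))
E
python3 d.py 602.2 183.7 15.6
```

```text
pos [ 0.5872 -0.2325  0.2245] tilt z [ 0.0081 -0.0016 -1.    ] tool y yaw 175.2162943063573 -> dx dy [-416.0269   19.7696] twist -0.35576277811157964 w 0.02751625061779847 t 5.6 F [ 0.4473  1.231  -1.5624]
```

Request:
drive_tool --series '[{"grip": 1,"dx": -52,"dy": 2.2,"dz": 0,"twist": 0},{"grip": 1,"dx": -52,"dy": 2.2,"dz": 0,"twist": 0},{"grip": 1,"dx": -52,"dy": 2.2,"dz": 0,"twist": 0},{"grip": 1,"dx": -52,"dy": 2.2,"dz": 0,"twist": 0},{"grip": 1,"dx": -52,"dy": 2.2,"dz": 0,"twist": 0},{"grip": 1,"dx": -52,"dy": 2.2,"dz": 0,"twist": 0},{"grip": 1,"dx": -52,"dy": 2.2,"dz": 0,"twist": 0},{"grip": 1,"dx": -52,"dy": 2.2,"dz": 0,"twist": 0},{"grip": 1,"dx": 0,"dy": 0,"dz": 0,"twist": -0.178},{"grip": 1,"dx": 0,"dy": 0,"dz": 0,"twist": -0.178},{"grip": 1,"dx": 0,"dy": 0,"dz": 0,"twist": 0},{"grip": 1,"dx": 0,"dy": 0,"dz": 0,"twist": 0}]'

```text
time: 7.1
ee_pos: [0.6021, 0.1838, 0.219]
orientation: [2.497, -1.905, -0.001]
ft_force: [-0.9, 0.4, -1.7]
width: 0.0276
```

```bash
python3 d.py 602.2 183.7 15.6
```

```text
pos [0.6021 0.1838 0.219 ] tilt z [-0.0008 -0.0003 -1.    ] tool y yaw -164.65679142397764 -> dx dy [ 0.1001 -0.0875] twist -0.004481855839294382 w 0.02760994753555417 t 7.1 F [-0.9142  0.4255 -1.6652]
```

Request:
drive_tool --series '[{"grip": 1,"dx": 0,"dy": 0,"dz": 40,"twist": 0},{"grip": 1,"dx": 0,"dy": 0,"dz": 35,"twist": 0},{"grip": 1,"dx": 0,"dy": 0,"dz": 20,"twist": 0},{"grip": 1,"dx": 0,"dy": 0,"dz": 8,"twist": 0},{"grip": 1,"dx": 0,"dy": 0,"dz": 4,"twist": 0},{"grip": 1,"dx": 0,"dy": 0,"dz": 2,"twist": 0},{"grip": 1,"dx": 0,"dy": 0,"dz": 0,"twist": 0}]'

```text
time: 7.98
ee_pos: [0.6026, 0.1842, 0.1112]
orientation: [-2.501, 1.9, -0.001]
ft_force: [0.6, -0.1, -1.0]
width: 0.0274
```

```bash
python3 d.py 602.2 183.7 15.6
```

```text
pos [0.6026 0.1842 0.1112] tilt z [ 0.0008  0.0005 -1.    ] tool y yaw -164.43212133955464 -> dx dy [0.3194 0.5398] twist -0.0005606231353794723 w 0.027405965679313218 t 7.975 F [ 0.624  -0.0613 -1.0086]
```

Request:
drive_tool --series '[{"grip": 1,"dx": 0,"dy": 0,"dz": 1,"twist": 0},{"grip": 1,"dx": 0,"dy": 0,"dz": 0,"twist": 0},{"grip": -0.3,"dx": 0,"dy": 0,"dz": 0,"twist": 0},{"grip": -0.3,"dx": 0,"dy": 0,"dz": 0,"twist": 0},{"grip": -0.3,"dx": 0,"dy": 0,"dz": 0,"twist": 0},{"grip": -0.3,"dx": 0,"dy": 0,"dz": 0,"twist": 0},{"grip": -0.3,"dx": 0,"dy": 0,"dz": 0,"twist": 0},{"grip": -0.3,"dx": 0,"dy": 0,"dz": -10,"twist": 0},{"grip": -0.3,"dx": 0,"dy": 0,"dz": -40,"twist": 0},{"grip": -1,"dx": 0,"dy": 0,"dz": -50,"twist": 0},{"grip": -1,"dx": 0,"dy": 0,"dz": -50,"twist": 0},{"grip": -1,"dx": 0,"dy": 0,"dz": -30,"twist": 0},{"grip": -1,"dx": 0,"dy": 0,"dz": 0,"twist": 0}]'

```text
time: 9.6
ee_pos: [0.6035, 0.1844, 0.2937]
orientation: [-2.498, 1.896, -0.004]
ft_force: [0.2, 0.9, -0.4]
width: 0.0863
```

```bash
python3 d.py 486.9 -202.2 -19.8; python3 - <<'E'
from h import *
im,_=shot("scene"); im2,_=shot("side")
a=cv2.resize(im[240:400,260:480],None,fx=1.8,fy=1.8,interpolation=cv2.INTER_CUBIC);b=cv2.resize(im2[120:270,190:390],None,fx=1.98,fy=1.92,interpolation=cv2.INTER_CUBIC)
cv2.imwrite("pics/p1.png",np.hstack([a,b[:288]] if b.shape[0]>=288 else [a,cv2.resize(b,(396,288))])[:,:,::-1])
E
```

```text
pos [0.6035 0.1844 0.2937] tilt z [ 0.0056  0.0029 -1.    ] tool y yaw -164.40469240163904 -> dx dy [341.0325 216.2404] twist 0.6177646573475657 w 0.08630112057304533 t 9.6 F [ 0.2216  0.9475 -0.3952]
```

View pics/p1.png

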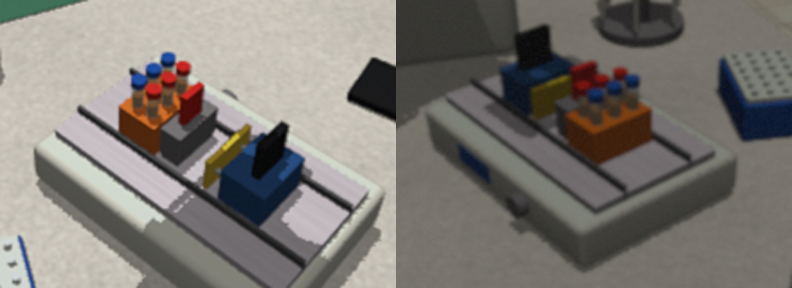

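Spacer 1 stands upright against the rack between the lips (grey block at about 190,130 in the left crop). Next is the second spacer.

Request:
drive_tool --series '[{"grip": -1,"dx": 42.6,"dy": 26.8,"dz": 0,"twist": 0},{"grip": -1,"dx": 42.6,"dy": 26.8,"dz": 0,"twist": 0},{"grip": -1,"dx": 42.6,"dy": 26.8,"dz": 0,"twist": 0},{"grip": -1,"dx": 42.6,"dy": 26.8,"dz": 0,"twist": 0},{"grip": -1,"dx": 42.6,"dy": 26.9,"dz": 0,"twist": 0},{"grip": -1,"dx": 42.6,"dy": 26.9,"dz": 0,"twist": 0},{"grip": -1,"dx": 42.6,"dy": 26.9,"dz": 0,"twist": 0},{"grip": -1,"dx": 42.5,"dy": 26.9,"dz": 0,"twist": 0},{"grip": -1,"dx": 0,"dy": 0,"dz": 0,"twist": 0.154},{"grip": -1,"dx": 0,"dy": 0,"dz": 0,"twist": 0.154},{"grip": -1,"dx": 0,"dy": 0,"dz": 0,"twist": 0.154},{"grip": -1,"dx": 0,"dy": 0,"dz": 0,"twist": 0.154},{"grip": -1,"dx": 0,"dy": 0,"dz": 50,"twist": 0},{"grip": -1,"dx": 0,"dy": 0,"dz": 50,"twist": 0},{"grip": -1,"dx": 0,"dy": 0,"dz": 0,"twist": 0},{"grip": -1,"dx": 0,"dy": 0,"dz": 0,"twist": 0}]'

```text
time: 11.7
ee_pos: [0.4878, -0.2022, 0.1909]
orientation: [-1.809, 2.568, -0.002]
ft_force: [0.7, -0.6, 1.1]
width: 0.0873
```

```bash
python3 d.py 486.9 -202.2 -19.8
```

```text
pos [ 0.4878 -0.2022  0.1909] tilt z [ 0.0007 -0.0009 -1.    ] tool y yaw 160.3210374694906 -> dx dy [0.2438 0.8295] twist 0.002112502360893193 w 0.08730517473699441 t 11.7 F [ 0.7106 -0.5629  1.1278]
```

Request:
drive_tool --series '[{"grip": -1,"dx": 0,"dy": 0.8,"dz": 45,"twist": 0},{"grip": -1,"dx": 0,"dy": 0,"dz": 50,"twist": 0},{"grip": -1,"dx": 0,"dy": 0,"dz": 30,"twist": 0},{"grip": -1,"dx": 0,"dy": 0,"dz": 13,"twist": 0},{"grip": -1,"dx": 0,"dy": 0,"dz": 5,"twist": 0},{"grip": 1,"dx": 0,"dy": 0,"dz": 0,"twist": 0},{"grip": 1,"dx": 0,"dy": 0,"dz": 0,"twist": 0},{"grip": 1,"dx": 0,"dy": 0,"dz": 0,"twist": 0},{"grip": 1,"dx": 0,"dy": 0,"dz": 0,"twist": 0},{"grip": 1,"dx": 0,"dy": 0,"dz": 0,"twist": 0},{"grip": 1,"dx": 0,"dy": 0,"dz": 0,"twist": 0},{"grip": 1,"dx": 0,"dy": 0,"dz": 0,"twist": 0},{"grip": 1,"dx": 0,"dy": 0,"dz": 0,"twist": 0},{"grip": 1,"dx": 0,"dy": 0,"dz": 0,"twist": 0}]'

```text
time: 13.45
ee_pos: [0.4862, -0.2016, 0.0465]
orientation: [1.808, -2.569, -0.0]
ft_force: [0.7, 1.7, 0.1]
width: 0.028
```

```bash
python3 d.py 595.3 208.3 15.6
```

```text
pos [ 0.4862 -0.2016  0.0465] tilt z [-0.0001 -0.     -1.    ] tool y yaw 160.28944764443023 -> dx dy [-422.6978   35.5681] twist -0.616285399302532 w 0.02795636244658735 t 13.45 F [0.7464 1.6548 0.1347]
```

Request:
drive_tool --series '[{"grip": 1,"dx": 0,"dy": 0,"dz": -20,"twist": 0},{"grip": 1,"dx": 0,"dy": 0,"dz": -53,"twist": 0},{"grip": 1,"dx": 0,"dy": 0,"dz": -55,"twist": 0},{"grip": 1,"dx": 0,"dy": 0,"dz": -55,"twist": 0},{"grip": 1,"dx": -47,"dy": 4,"dz": 0,"twist": 0},{"grip": 1,"dx": -47,"dy": 4,"dz": 0,"twist": 0},{"grip": 1,"dx": -47,"dy": 4,"dz": 0,"twist": 0},{"grip": 1,"dx": -47,"dy": 4,"dz": 0,"twist": 0},{"grip": 1,"dx": -47,"dy": 4,"dz": 0,"twist": 0},{"grip": 1,"dx": -47,"dy": 4,"dz": 0,"twist": 0},{"grip": 1,"dx": -47,"dy": 4,"dz": 0,"twist": 0},{"grip": 1,"dx": -47,"dy": 4,"dz": 0,"twist": 0},{"grip": 1,"dx": -47,"dy": 3.5,"dz": 0,"twist": 0},{"grip": 1,"dx": 0,"dy": 0,"dz": 0,"twist": -0.154},{"grip": 1,"dx": 0,"dy": 0,"dz": 0,"twist": -0.154},{"grip": 1,"dx": 0,"dy": 0,"dz": 0,"twist": -0.154},{"grip": 1,"dx": 0,"dy": 0,"dz": 0,"twist": -0.154},{"grip": 1,"dx": 0,"dy": 0,"dz": 0,"twist": 0},{"grip": 1,"dx": 0,"dy": 0,"dz": 0,"twist": 0}]'

```text
time: 15.82
ee_pos: [0.5953, 0.2085, 0.2293]
orientation: [2.499, -1.904, -0.0]
ft_force: [0.3, -0.1, -0.9]
width: 0.0277
```

```bash
python3 d.py 595.3 208.3 15.6; python3 - <<'E'
from m import *
im,i=shot("wrist","wp2"); pickle.dump(i,open("wp2.pkl","wb"))
im,i=shot("scene","s2")
cv2.imwrite("pics/v9.png",cv2.resize(im[200:400,240:500,::-1],None,fx=2.5,fy=2.5,interpolation=cv2.INTER_CUBIC))
E
```

```text
pos [0.5953 0.2085 0.2293] tilt z [-0.0004 -0.0002 -1.    ] tool y yaw -164.61030334911794 -> dx dy [0.1893 0.0781] twist -0.0036704858700786 w 0.027705446215045306 t 15.825 F [ 0.2891 -0.117  -0.8524]
```

View pics/v9.png

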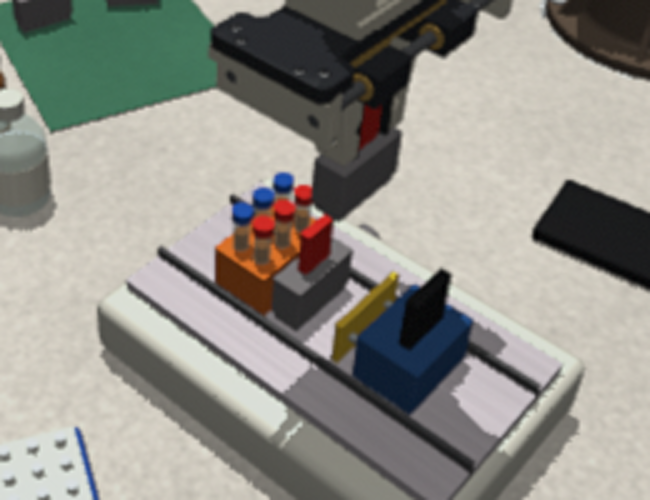

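Spacer 1 stands straight (tab at full-image 366,298) and the second spacer hangs upright above the gap. Checking spacer 1's tab against its intended spot (602,184) before going down.

```bash
python3 - <<'E'
from m import *
i=ctrl.camera_info("scene");im=cv2.imread("pics/s2.png")[:,:,::-1].copy()
ex=np.array([.9632,.2689]);ey=np.array([-.2689,.9632])
for c,s,m in blobs(im,240,12,120,60,15):
    if 340<c[0]<400 and 260<c[1]<340:
        p=ray(i,*c,.124)[:2]*1000;print("red",c,s,p,"x'y'",p@ex,p@ey)
for c,s,m in blobs(im,28,50,100,60,40):
    if 340<c[0]<420 and 260<c[1]<360: p=ray(i,*c,.087)[:2]*1000;print("yel",c,s,p@ex,p@ey)
for X in [(602.2,183.7,124),(591.0,226.9,87),(602.2,183.7,142)]: print(proj(i,np.array(X)/1000))
E
```

```text
red [351.9484 284.7465] [340 274  25  22 213] [604.1732 147.3047] x'y' 621.5498572874427 -20.578324612891322
red [365.4843 297.    ] [359 285  14  25 223] [601.7151 184.2251] x'y' 629.1101354836862 15.644454114811708
yel [384.9441 325.5428] [373 309  26  36 304] 628.953623893999 60.76505346133007
[365.0711 296.9163]
[383.9407 325.6192]
[365.8053 289.2143]
```

Request:
drive_tool --series '[{"grip": 1,"dx": -1.5,"dy": 0,"dz": 40,"twist": 0},{"grip": 1,"dx": 0,"dy": 0,"dz": 25,"twist": 0},{"grip": 1,"dx": 0,"dy": 0,"dz": 15,"twist": 0},{"grip": 1,"dx": 0,"dy": 0,"dz": 15,"twist": 0},{"grip": 1,"dx": 0,"dy": 0,"dz": 12,"twist": 0},{"grip": 1,"dx": 0,"dy": 0,"dz": 8,"twist": 0},{"grip": 1,"dx": 0,"dy": 0,"dz": 3,"twist": 0},{"grip": 1,"dx": 0,"dy": 0,"dz": 0,"twist": 0}]'

```text
time: 16.92
ee_pos: [0.5952, 0.2101, 0.1117]
orientation: [-2.502, 1.9, -0.0]
ft_force: [0.1, 0.2, -1.1]
width: 0.0276
```

```bash
python3 d.py 594.9 209.7 15.6
```

```text
pos [0.5952 0.2101 0.1117] tilt z [ 0.0002  0.0001 -1.    ] tool y yaw -164.41606100830853 -> dx dy [0.271  0.3715] twist -0.0002803174761734474 w 0.027632043652346693 t 16.925 F [ 0.0801  0.2381 -1.111 ]
```

Request:
drive_tool --series '[{"grip": 1,"dx": 0,"dy": 0,"dz": 2,"twist": 0},{"grip": 1,"dx": 0,"dy": 0,"dz": 0,"twist": 0},{"grip": -0.3,"dx": 0,"dy": 0,"dz": 0,"twist": 0},{"grip": -0.3,"dx": 0,"dy": 0,"dz": 0,"twist": 0},{"grip": -0.3,"dx": 0,"dy": 0,"dz": 0,"twist": 0},{"grip": -0.3,"dx": 0,"dy": 0,"dz": 0,"twist": 0},{"grip": -0.3,"dx": 0,"dy": 0,"dz": 0,"twist": 0},{"grip": -0.3,"dx": 0,"dy": 0,"dz": -10,"twist": 0},{"grip": -0.3,"dx": 0,"dy": 0,"dz": -40,"twist": 0},{"grip": -0.3,"dx": 0,"dy": 0,"dz": -50,"twist": 0},{"grip": -0.3,"dx": 0,"dy": 0,"dz": -50,"twist": 0},{"grip": -0.3,"dx": -31,"dy": 0,"dz": -30,"twist": 0},{"grip": -0.3,"dx": -31,"dy": 0,"dz": 0,"twist": 0},{"grip": -0.3,"dx": -50,"dy": 0,"dz": 0,"twist": 0},{"grip": 0.318,"dx": 0,"dy": 0,"dz": 0,"twist": 0},{"grip": 0.318,"dx": 0,"dy": 0,"dz": 0,"twist": 0}]'

```text
time: 18.92
ee_pos: [0.5648, 0.318, 0.2901]
orientation: [-2.503, 1.899, -0.0]
ft_force: [0.3, -0.4, -0.1]
width: 0.0424
```

```bash
python3 d.py 578.3 269.3 105.6; python3 - <<'E'
from m import *
im,i=shot("wrist","wm3"); pickle.dump(i,open("wm3.pkl","wb"))
print(ctrl.get_state()["joint_positions"])
E
```

```text
pos [0.5648 0.318  0.2901] tilt z [ 0.0003  0.     -1.    ] tool y yaw -164.36971682524492 -> dx dy [50.5     0.1576] twist -1.5702677856874636 w 0.04236476345889786 t 18.925 F [ 0.3171 -0.3925 -0.0964]
[ 0.8125  0.2834  0.0474  0.0002 -1.3346 -0.5405]
```

View pics/wm3.png

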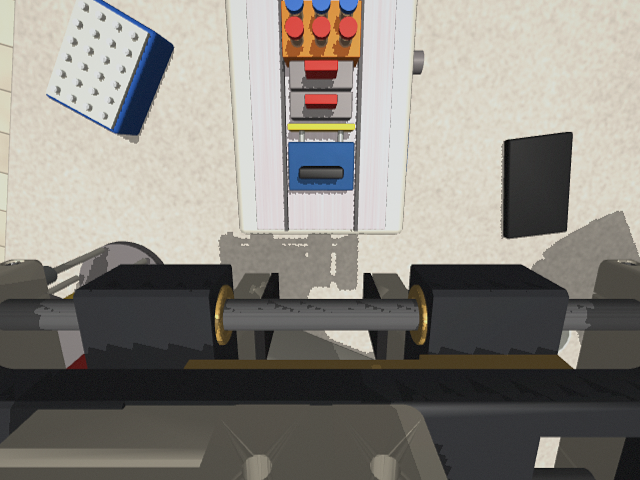

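Both spacers stand side by side in the slot: tabs at (321,70) and (321,101), pad line (321,127), handle (321,172).

```bash
cat > gap.py <<'E'
from m import *
import sys
ex=np.array([.9632,.2689]);ey=np.array([-.2689,.9632])
def meas(im,i):
    def yy(m,z):
        v,u=np.nonzero(m);P=np.array([ray(i,a,b,z)[:2] for a,b in zip(u,v)])*1000
        return np.percentile(P@ey,[1,50,99]),np.percentile(P@ex,[1,50,99])
    for c,s,m in blobs(im,28,50,100,60,150)[:1]: print("yel",c,*yy(m,.105))
    for c,s,m in blobs(im,240,12,120,60,60):
        hi=(m>0)&(im[...,0]>190)
        if hi.sum()>60 and c[1]>40: print("red",c,*yy(hi,.142))
    for c,s,m in blobs(im,145,165,120,60,800)[:2]: print("blue",c,*yy(m,.106))
    t=(im.max(2)<100)&(im.max(2)>45)&(np.ptp(im,axis=2)<15); t[:160]=0;t[195:]=0;t[:,:290]=0;t[:,350:]=0
    print("handle top",t.sum(),*yy(t,.147))
E
python3 - <<'E'
from gap import *
meas(cv2.imread("pics/wm3.png")[:,:,::-1].copy(),pickle.load(open("wm3.pkl","rb")))
E
```

```text
yel [320.8593 126.9099] [59.7084 62.4864 65.2765] [597.6978 629.3691 661.5253]
red [320.8664  68.5326] [12.7536 15.7797 18.8224] [616.0306 629.3661 642.7122]
red [320.6396 100.5023] [38.9948 42.1675 45.3581] [616.5427 629.3587 643.0187]
blue [136.7172  79.2675] [-42.7365  22.2192  67.1816] [771.313  801.2077 876.8909]
blue [320.8648 163.8905] [ 76.5745  94.7871 122.5882] [597.7853 629.3602 661.2183]
handle top 384 [ 99.6034 103.9443 107.4424] [610.7189 629.3358 647.9701]
```

Request:
drive_tool --series '[{"grip": 0.318,"dx": 25.2,"dy": 0,"dz": 20,"twist": 0},{"grip": 0.318,"dx": 25.2,"dy": 0,"dz": 20,"twist": 0},{"grip": 0.318,"dx": 0,"dy": 0,"dz": 10,"twist": -0.1745},{"grip": 0.318,"dx": 0,"dy": 0,"dz": 10,"twist": -0.1745},{"grip": 0.318,"dx": 0,"dy": 0,"dz": 10,"twist": -0.1745},{"grip": 0.318,"dx": 0,"dy": 0,"dz": 10,"twist": -0.1745},{"grip": 0.318,"dx": 0,"dy": 0,"dz": 10,"twist": -0.1745},{"grip": 0.318,"dx": 0,"dy": 0,"dz": 10,"twist": -0.1745},{"grip": 0.318,"dx": 0,"dy": 0,"dz": 10,"twist": -0.1745},{"grip": 0.318,"dx": 0,"dy": 0,"dz": 0,"twist": -0.1745},{"grip": 0.318,"dx": 0,"dy": 0,"dz": 0,"twist": -0.1745},{"grip": 0.318,"dx": 0,"dy": 0,"dz": 0,"twist": 0},{"grip": 0.318,"dx": 0,"dy": 0,"dz": 0,"twist": 0}]'

```text
time: 20.6
ee_pos: [0.5787, 0.2688, 0.1798]
orientation: [-3.114, -0.418, -0.0]
ft_force: [0.5, 0.1, 0.1]
width: 0.0303
```

```bash
python3 d.py 578.3 269.3 105.6
```

```text
pos [0.5787 0.2688 0.1798] tilt z [ 0.0002  0.0001 -1.    ] tool y yaw -74.6983296828686 -> dx dy [-0.2693 -0.6107] twist -0.005206835222487556 w 0.030331385620271174 t 20.6 F [0.4936 0.1112 0.0669]
```

Request:
drive_tool --series '[{"grip": 0.318,"dx": 0,"dy": -0.6,"dz": 25,"twist": 0},{"grip": 0.318,"dx": 0,"dy": 0,"dz": 25,"twist": 0},{"grip": 0.318,"dx": 0,"dy": 0,"dz": 10,"twist": 0},{"grip": 0.318,"dx": 0,"dy": 0,"dz": 5,"twist": 0},{"grip": 0.318,"dx": 0,"dy": 0,"dz": 0,"twist": 0},{"grip": 1,"dx": 0,"dy": 0,"dz": 0,"twist": 0},{"grip": 1,"dx": 0,"dy": 0,"dz": 0,"twist": 0},{"grip": 1,"dx": 0,"dy": 0,"dz": 0,"twist": 0},{"grip": 1,"dx": 0,"dy": 0,"dz": 0,"twist": 0},{"grip": 1,"dx": 0,"dy": 0,"dz": 0,"twist": 0},{"grip": 1,"dx": 0,"dy": 0,"dz": 0,"twist": 0}]' --squeeze 40

```text
time: 21.98
ee_pos: [0.5785, 0.2703, 0.1151]
orientation: [-3.112, -0.426, -0.001]
ft_force: [-2.4, 2.2, 5.9]
width: 0.0097
```

```bash
cat > f.py <<'E'
from h import *
ey=np.array([-.2689,.9632]); F=[];
for k in range(4):
    s=ctrl.get_state();F.append(s["ft_force"]); ctrl.get_image("side")
F=np.mean(F,0);print("t",s["time"],"y' tcp",s["ee_pos"][:2]@ey*1000,"z",s["ee_pos"][2],"F y'",F[:2]@ey,"F",F,"w",s["width"])
E
python3 f.py
```

```text
t 22.125 y' tcp 104.77526080039232 z 0.11507346793876397 F y' 2.5588430482609796 F [-2.4589  1.9701  5.7702] w 0.009999653171175564
```

Request:
drive_tool --series '[{"grip": 1,"dx": 0,"dy": 2,"dz": 0,"twist": 0},{"grip": 1,"dx": 0,"dy": 2,"dz": 0,"twist": 0},{"grip": 1,"dx": 0,"dy": 1,"dz": 0,"twist": 0},{"grip": 1,"dx": 0,"dy": 1,"dz": 0,"twist": 0},{"grip": 1,"dx": 0,"dy": 1,"dz": 0,"twist": 0},{"grip": 1,"dx": 0,"dy": 1,"dz": 0,"twist": 0},{"grip": 1,"dx": 0,"dy": 1,"dz": 0,"twist": 0},{"grip": 1,"dx": 0,"dy": 0,"dz": 0,"twist": 0},{"grip": 1,"dx": 0,"dy": 0,"dz": 0,"twist": 0}]'

```text
time: 23.3
ee_pos: [0.5808, 0.2621, 0.1151]
orientation: [-3.111, -0.426, -0.001]
ft_force: [-3.0, 4.2, 5.2]
width: 0.0095
```

```bash
python3 f.py
```

```text
t 23.45 y' tcp 96.26641690901359 z 0.11508185111413241 F y' 5.124166934492988 F [-3.3969  4.3716  4.9894] w 0.009649399317422723
```

Request:
drive_tool --series '[{"grip": 1,"dx": 0,"dy": 1,"dz": 0,"twist": 0},{"grip": 1,"dx": 0,"dy": 1,"dz": 0,"twist": 0},{"grip": 1,"dx": 0,"dy": 0,"dz": 0,"twist": 0},{"grip": 1,"dx": 0,"dy": 0,"dz": 0,"twist": 0}]'

```text
time: 24.0
ee_pos: [0.5813, 0.2603, 0.1151]
orientation: [-3.111, -0.426, -0.001]
ft_force: [-4.2, 4.5, 5.5]
width: 0.0096
```

```bash
python3 f.py
```

```text
t 24.15 y' tcp 94.4430164288681 z 0.115064659701295 F y' 5.613547464928968 F [-3.6048  4.8217  5.8599] w 0.009473341052881414
```

Request:
drive_tool --series '[{"grip": 1,"dx": 0,"dy": 1,"dz": 0,"twist": 0},{"grip": 1,"dx": 0,"dy": 1,"dz": 0,"twist": 0},{"grip": 1,"dx": 0,"dy": 0,"dz": 0,"twist": 0},{"grip": 1,"dx": 0,"dy": 0,"dz": 0,"twist": 0}]'

```text
time: 24.7
ee_pos: [0.5817, 0.2588, 0.1151]
orientation: [-3.111, -0.426, -0.001]
ft_force: [-5.3, 6.9, 6.3]
width: 0.0095
```

```bash
python3 f.py
```

```text
t 24.85 y' tcp 92.85176420950522 z 0.11509990815474873 F y' 7.177402748013557 F [-4.3006  6.251   5.9528] w 0.010048461968524202
```

Request:
drive_tool --series '[{"grip": 1,"dx": 0,"dy": 1,"dz": 0,"twist": 0},{"grip": 1,"dx": 0,"dy": 1,"dz": 0,"twist": 0},{"grip": 1,"dx": 0,"dy": 1,"dz": 0,"twist": 0},{"grip": 1,"dx": 0,"dy": 0,"dz": 0,"twist": 0},{"grip": 1,"dx": 0,"dy": 0,"dz": 0,"twist": 0}]'

```text
time: 25.52
ee_pos: [0.5824, 0.2564, 0.1151]
orientation: [-3.11, -0.426, -0.002]
ft_force: [-5.4, 7.3, 5.9]
width: 0.01
```

```bash
python3 f.py
```

```text
t 25.675 y' tcp 90.41691159971718 z 0.11510384692636366 F y' 9.042750808694773 F [-5.7076  7.7948  5.9042] w 0.009780449652644716
```

Request:
drive_tool --series '[{"grip": 1,"dx": 0,"dy": 0.7,"dz": 0,"twist": 0},{"grip": 1,"dx": 0,"dy": 0.7,"dz": 0,"twist": 0},{"grip": 1,"dx": 0,"dy": 0,"dz": 0,"twist": 0},{"grip": 1,"dx": 0,"dy": 0,"dz": 0,"twist": 0}]'

```text
time: 26.22
ee_pos: [0.5827, 0.2554, 0.1151]
orientation: [-3.11, -0.426, -0.002]
ft_force: [-6.9, 9.1, 6.1]
width: 0.0098
```

```bash
python3 f.py; python3 - <<'E'
from h import *
a,i=shot("scene","s5");b,j=shot("side","d5")
a0=cv2.imread("pics/s2.png")[:,:,::-1]
f=lambda im,x,y:cv2.resize(im[y:y+110,x:x+150],(400,293),interpolation=cv2.INTER_CUBIC)
cv2.imwrite("pics/v11.png",np.vstack([np.hstack([f(a0,320,270),f(a,320,270)]),np.hstack([f(b,220,120),f(a,190,180)])])[:,:,::-1])
E
```

```text
t 26.375 y' tcp 89.31981675762424 z 0.11507445346760875 F y' 11.17909759123532 F [-7.101   9.6238  5.7915] w 0.00976650580367783
```

View pics/v11.png

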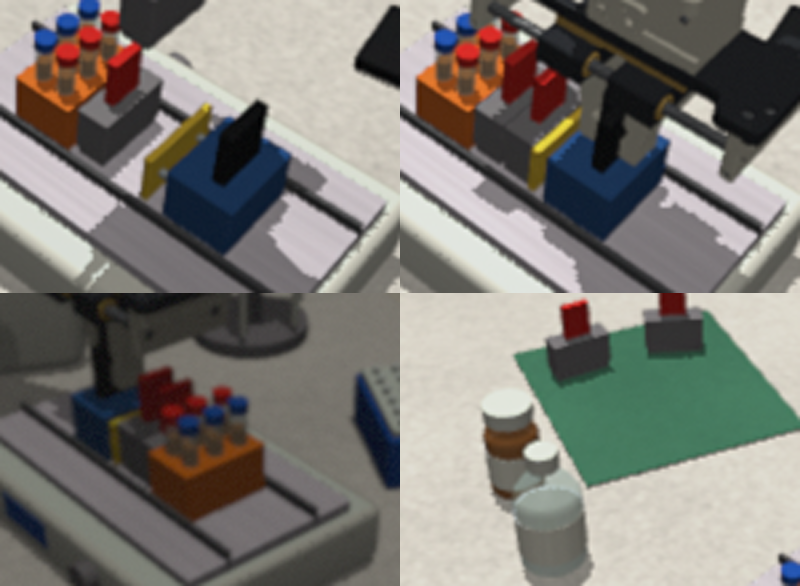

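The stack is closed against the rack, and the pad has moved back toward the jaw. Bottle, jar and spare spacers are untouched. Force is 11.2 N, and position puts the pad about 5 mm in. Handing in.

```bash
python3 f.py; python3 -c "
from plant import ctrl
print(ctrl.job_done())"
```

```text
t 26.675 y' tcp 89.32519746141382 z 0.11509389462328043 F y' 11.209992288374433 F [-6.7331  9.7586  5.8984] w 0.00972576180196867
the job is handed in; nothing more can be done
None
```

The job is handed in at about 26.7 s of the 72 s allowed, with the gripper still holding the jaw closed. I measured the open gap at about 58 mm, so it needed two spacers. I stood them one after the other against the rack, pinched the black handle and pushed the jaw until the stack was squeezed.

**Last checks:**
- **Push force:** 11.2 N along the carrier, against a target of about 11 N.
- **Jaw travel:** about 15.5 mm of 34 mm. Contact was at about 10.6 mm, as predicted, so the pad is pressed in about 5 mm.
- **Picture:** it shows the stack closed up against the rack, the two spare spacers on the mat, and the bottle and jar where they were.

**Disagreements:**
- **Stiffness:** one reading part-way through the push came out lower than expected, 0.8 N/mm instead of about 1 N/mm. The final force and position agree.
- **Upward force:** there is a steady 6 N upward force at the wrist from the handle grip, well below the limits.
- **First two move calls:** they were refused because I left keys out of the rows; nothing moved.

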